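Turn the doll stand plate over against the turning fence

ROBOT

A 6-joint arm with a two-finger parallel gripper is mounted at the origin on the work surface. World frame = base frame: x ahead of the robot, y to its left, z up, the work surface at z = 0. Lengths are in m, angles in rad, forces in N, time in s.
With the tool pointing down it reaches from about 0.25 to 0.725 m from the base axis. Payload 4 kg.
Tool frame: the origin (TCP) lies midway between the tips of the shut fingers; the grasp point (between the pads) lies 19 mm behind it; z points along the fingers, y is the line along which they close (so a half turn about z gives the same grasp; the last joint's range is limited). The gripper opens to 85 mm and grips with 20 to 120 N. Pads are 22 mm wide; open, the fingers measure 114 mm over their backs; the gripper's body (76 mm by 85 mm) begins 54 mm behind the grasp point. The pads swing forward as they close: fully open they stand 13 mm farther back than shut.
Start: joints at [-1.187, 0.241, 0.005, 1.335, 0, 1.571], TCP at [0.187, -0.464, 0.231] pointing down, gripper open.
Joint ranges: [-2.72, 2.72], [-1.05, 1.87], [-1.09, 1.28], [-1.99, 2.15], [-1.42, 1.44], [-3.14, 3.14]. Speed limits (rad/s): [2.79, 2.79, 3.14, 3.14, 3.14, 3.14].

INTERFACE

Orientations are given as a unit quaternion [x, y, z, w].
In Python, from workcell import status, camera, get_calibration, ticket gives the robot as it stands.
- The arm moves only by the shell command python3 -m creep 'ROWS' [OPENING]. ROWS is JSON, a list of rows, each a list of 6 numbers: the shift along the world's x, y, z in cm, then the turn, a rotation vector about the world's x, y, z in degrees. A call has 1 to 8 rows; each row shifts and turns the commanded pose from where the row before left it; what a row does not reach is not made up. A row lasts 1/10 s, in which the tool goes at most 50 mm and 8.59 degrees, less where a joint would pass 70% of its speed; a pose out of reach is approached as far as the arm can. A call is refused whole if a number of a shift passes 5 or a number of a turn 8.59, either way. A call with a gripper value outside its range is refused whole. OPENING is the opening, from -1 (shut) to 1 (fully open), so that 0 is half open, set as the call begins (- or left out, the last holds). The fingers move at their own pace and stop on an object; the grip force is fixed at half the most. Time passes only in rows, so rows that do not move let the fingers close. It gives the time, the measured TCP pose, the force, the opening and the grip force at its end, in the units of the state.
- status.get_obs(): the state, without advancing time (a new reading comes with each control period).
- camera(name): name is "scene" or "top"; returns the picture (400x640x3 uint8, red, green, blue); there is no depth.
- get_calibration(name): a dict with "fx", "fy", "cx", "cy" (pixels), "rvec" (rotation vector, rad) and "tvec" (3), from world to camera coordinates, as OpenCV has them. Camera axes: x right, y down, z forward; pixel columns grow to the right and rows downward; lengths in m; the calibration is good to about 2 mm. A picture is of the moment at which its call begins. get_calibration takes no time and is no camera call.
- ticket.job_done(): hands the job in; it is judged then, once.
The state is a dict: "clock": time; "joint_pos": joint angles; "joint_vel": joint speeds; "tau": joint torques, N m; "eef_pos": TCP position; "tool_rot": TCP orientation; "ft_force": force on the tool from outside, world axes, zero at the start; "ft_torque": the same for the moment, N m; "grip_width": finger opening in m; "grasp_force": force on a finger pad.
Only numpy, scipy, OpenCV 4.12 (cv2) and the standard library are available. Lean on these libraries where they do the work, as an engineer would, in place of code of your own. Each camera call takes 0.05 s, during which the arm holds its last target. There are 200 camera calls.

TASK

The square stand plate lies cork side up in front of the sloped turning fence, too wide to be grasped flat. Push it up against the fence until it stands leaning on it, then turn it right over and lower it gently, without letting it slap down, so that it lies flat on the cart top with its red lacquered side up, in front of the fence and not touching it. Leave the doll, the red shell, the cork cone, the dowel and the glue jar where they are.

Things in the scene. Friction and masses are not known exactly. Their poses are not given: they have to be found in the camera images.
- plate_center (a point): Centre (mid-thickness) of the loose stand plate, 130 x 130 x 10 mm, about 0.13 kg (varies), edges rounded 2.5 mm; one face cork, the other red lacquer with a gilt ring. z points out of the cork face (up at the start), x and y along its sides, within 0.3 rad of the fence's axes at the start. Starts flat, its nearest edge 5 to 75 mm from the fence toe. Friction on the table about 0.6 (varies).
- fence: Fixed turning fence: smooth aluminium plate 170 wide, 6 thick, 80 mm along its slope, two low blue brackets behind. Origin on the table, mid toe line where face meets table; x along the toe, y level from the toe out in front towards the stand plate, z up. The face rises from the toe at 58 degrees to the table, leaning to -y; slippery (friction about 0.22).
- doll: Finished gilded matryoshka, bystander: upright, 108 mm high, 68 mm across, origin at the centre of its underside.
- shell: Red lacquered open doll shell, bystander: cup 45 mm high, 68 mm across, origin at the centre of its underside.
- cone: Cork-faced gripping cone, bystander: 60 mm across at its foot, 90 mm high with its wooden stub, origin at the centre of its underside.
- dowel: Hardwood knock-out dowel, 16 mm thick and 150 mm long, lying along its y axis on a small wooden block, bystander: 28 mm high in all, origin under the block's centre.
- glue: Glass glue jar with yellow lid, bystander: 60 mm across, 75 mm high, origin at the centre of its underside.
- fence_top (a point): Middle of the fence's top edge, 68 mm high, 42 mm behind the toe; free air behind and above. A plate pushed at table height from its outer edge slides up the face (a few N), stops flat on it, lower edge near the toe, leaning 32 degrees from upright, about 50 mm beyond this edge, and stays when let go. Axes as the fence's.

How it is judged:
By the outcome, as a careful person would: the job done as asked, in the order asked, and still so for the second after the job is handed in, with the robot touching nothing.
It also fails if it takes over 48 s, if anything falls off the work surface, if the arm or the gripper's body presses on something with over 40 N, if the wrist force passes 120 N, or if a joint passes its speed limit or range.

## Working session

There is one attempt and no reset: what is moved stays moved. The work goes in short steps, Python scripts to look and compute and a shell command to move; the robot and the scene stay as the last step left them, time stands still between calls to the robot, and variables do not carry over. Pictures are saved under pics/ and viewed, at most 10 in all, crops included, and the job is handed in when it is done.

```bash
mkdir -p pics; cat > h.py <<'E'
import numpy as np,cv2
from workcell import status,camera,get_calibration,ticket
def shot(n,f):
    im=camera(n); cv2.imwrite('pics/'+f,im[:,:,::-1]); return im
def ray(n,u,v):
    c=get_calibration(n);R=cv2.Rodrigues(np.array(c['rvec'],float))[0];t=np.array(c['tvec'],float).ravel()
    d=R.T@np.array([(u-c['cx'])/c['fx'],(v-c['cy'])/c['fy'],1]);return -R.T@t,d
def onz(n,u,v,z):
    o,d=ray(n,u,v);return o+d*(z-o[2])/d[2]
def proj(n,p):
    c=get_calibration(n);K=np.array([[c['fx'],0,c['cx']],[0,c['fy'],c['cy']],[0,0,1.]])
    return cv2.projectPoints(np.array(p,float).reshape(-1,3),np.array(c['rvec'],float),np.array(c['tvec'],float),K,None)[0].reshape(-1,2)
E
python3 -c "
from h import *
shot('top','t0.png');shot('scene','s0.png')
print(status.get_obs())
for n in('top','scene'):print(ray(n,320,200))"
```

```text
{'clock': 0.1, 'joint_pos': array([-1.18699779e+00,  2.41311997e-01,  3.87526019e-03,  1.33519116e+00,
       -1.73327701e-05,  1.57079293e+00]), 'joint_vel': array([ 0.00092637, -0.00260268,  0.00228082,  0.00131953, -0.00099   ,
        0.0015407 ]), 'tau': array([ 1.49572192e-03, -3.73137259e+01,  2.53010094e+01,  1.08707426e-02,
        1.05464548e-05, -1.00248488e-05]), 'eef_pos': array([ 0.18701039, -0.46311285,  0.230521  ]), 'tool_rot': array([ 9.81643033e-01,  1.90725238e-01, -1.83167135e-04, -8.97319547e-04]), 'ft_force': array([ 0.35445318, -0.6254055 ,  0.17880602]), 'ft_torque': array([ 0.00132242,  0.03791948, -0.02760352]), 'grasp_force': 0.0, 'grip_width': 0.08506232554469148}
(array([0.54031828, 0.00961465, 1.08900387]), array([ 0.0656434 , -0.01315917, -0.99794184]))
(array([1.14784025, 0.5871924 , 0.80458928]), array([-0.51050091, -0.52035212, -0.68462951]))
```

View pics/t0.png

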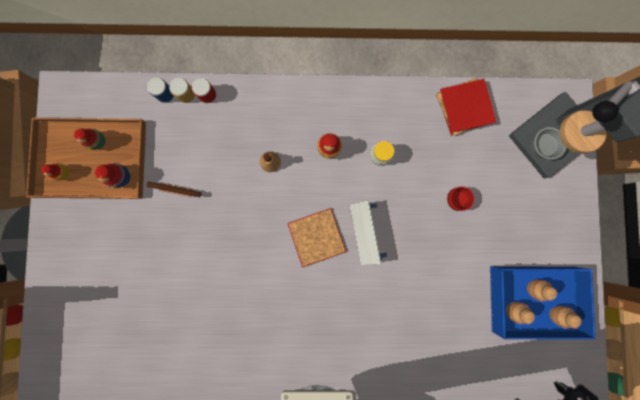

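View pics/s0.png

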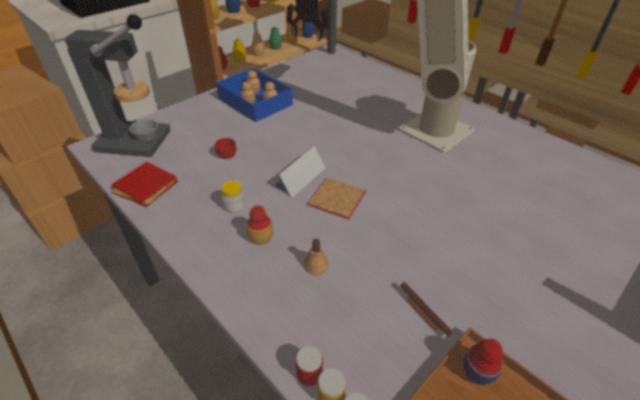

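Top view: the plate is at about (317,237), with the fence to its right (toe from about (352,204) to (359,264)). The doll, jar and cone are up-image and the shell is on the right; nothing stands between the plate and the fence or to the plate's left.

```bash
python3 - <<'E'
from h import *
im=cv2.imread('pics/t0.png');hsv=cv2.cvtColor(im,cv2.COLOR_BGR2HSV)
m=((hsv[...,0]<25)&(hsv[...,1]>90)).astype(np.uint8);m[:,:280]=0;m[:,350:]=0;m[:200]=0;m[275:]=0
c=max(cv2.findContours(m,0,1)[0],key=cv2.contourArea);b=cv2.boxPoints(cv2.minAreaRect(c))
P=np.array([onz('top',*p,.008) for p in b])[:,:2];print('plate',b.round(1).tolist(),P.round(3).tolist(),P.mean(0).round(4))
for i in range(4):
  d=P[(i+1)%4]-P[i];print(np.linalg.norm(d).round(4),np.degrees(np.arctan2(d[1],d[0])).round(1))
g=(hsv[...,1]<22)&(hsv[...,2]>185);g=g.astype(np.uint8);g[:,:345]=0;g[:,390:]=0;g[:195]=0;g[270:]=0
c=max(cv2.findContours(g,0,1)[0],key=cv2.contourArea);q=cv2.approxPolyDP(c,4,True)[:,0];print('fence',cv2.contourArea(c),q.tolist())
for p in q:print(p,onz('top',*map(float,p),0).round(3)[:2],onz('top',*map(float,p),.068).round(3)[:2])
# crop zoom
big=cv2.resize(im[190:280,280:400],None,fx=6,fy=6,interpolation=cv2.INTER_CUBIC);cv2.imwrite('pics/z0.png',big)
E
```

```text
plate [[286.29998779296875, 222.89999389648438], [330.70001220703125, 207.3000030517578], [346.29998779296875, 251.39999389648438], [301.8999938964844, 267.1000061035156]] [[0.547, 0.088], [0.591, -0.035], [0.47, -0.078], [0.426, 0.043]] [0.5085 0.0046]
0.1306 -70.1
0.1293 -160.2
0.1295 109.6
0.1286 20.3
fence 1069.5 [[352, 204], [361, 264], [379, 263], [367, 201]]
[352 204] [ 0.602 -0.095] [ 0.598 -0.088]
[361 264] [ 0.435 -0.12 ] [ 0.441 -0.112]
[379 263] [ 0.438 -0.17 ] [ 0.444 -0.159]
[367 201] [ 0.61  -0.137] [ 0.606 -0.128]
```

View pics/z0.png

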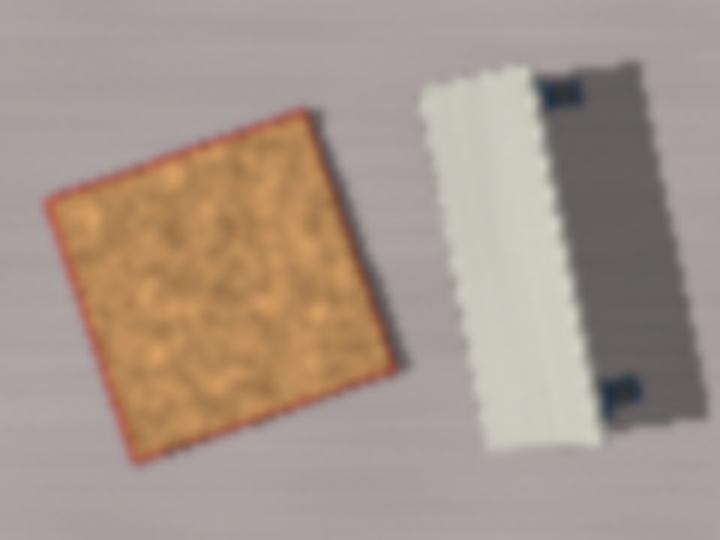

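```bash
python3 -m creep '[[2.1,4.1,0,0,0,5.6],[2.1,4.1,0,0,0,5.6],[2.1,4.1,0,0,0,5.6],[2.1,4.1,0,0,0,5.6],[2.1,4.1,0,0,0,5.6],[2.1,4.1,0,0,0,5.6],[2.1,4.1,0,0,0,5.6]]' 1
python3 -m creep '[[2.1,4.1,0,0,0,5.6],[2.1,4.1,0,0,0,5.6],[2.1,4.1,0,0,0,5.6],[2.1,4.1,0,0,0,5.6],[2.1,4.1,0,0,0,5.6],[2.1,4.1,0,0,0,5.6],[2.1,4.1,0,0,0,5.6],[0,0,0,0,0,0]]'
```

```text
clock: 0.8
eef_pos: [0.3344, -0.1748, 0.2311]
tool_rot: [0.86, 0.51, -0.0, -0.0]
ft_force: [2.5, 0.4, 0.5]
grip_width: 0.0853
grasp_force: 0.0
clock: 1.6
eef_pos: [0.4829, 0.1148, 0.2302]
tool_rot: [0.637, 0.771, 0.001, -0.0]
ft_force: [-0.4, -0.8, -0.7]
grip_width: 0.0852
grasp_force: 0.0
```

```bash
python3 -m creep '[[0,0,-5,0,0,0],[0,0,-5,0,0,0],[0,0,-5,0,0,0],[0,0,-4,0,0,0],[0,0,-3,0,0,0],[0,0,0,0,0,0]]'
python3 -m creep '[[0,0,-0.5,0,0,0],[0,0,-0.5,0,0,0],[0,0,-0.4,0,0,0],[0,0,0,0,0,0]]'
```

```text
clock: 2.2
eef_pos: [0.4763, 0.1086, 0.0071]
tool_rot: [0.641, 0.768, -0.004, -0.003]
ft_force: [-1.0, 0.1, 0.0]
grip_width: 0.0856
grasp_force: 0.0
clock: 2.6
eef_pos: [0.4818, 0.1105, -0.002]
tool_rot: [0.64, 0.768, 0.001, 0.0]
ft_force: [-0.6, 0.7, -0.1]
grip_width: 0.0855
grasp_force: 0.0
```

```bash
python3 -m creep '[[0,0,-0.4,0,0,0],[0,0,0,0,0,0],[0.28,-1.47,0,0,0,0],[0.28,-1.47,0,0,0,0],[0.28,-1.47,0,0,0,0],[0.28,-1.47,0,0,0,0],[0.28,-1.47,0,0,0,0],[0.28,-1.47,0,0,0,0]]'
python3 -m creep '[[0.28,-1.47,0,0,0,0],[0.28,-1.47,0,0,0,0],[0.19,-0.98,0,0,0,0],[0,0,0,0,0,0]]'
python3 -c "
from h import *
im=shot('top','t1.png');s=shot('scene','s1.png')
a=cv2.resize(im[180:290,260:410],None,fx=3,fy=3);b=cv2.resize(s[120:240,240:400],None,fx=2.75,fy=2.75)
b=b[:330];cv2.imwrite('pics/c1.png',np.hstack([a[:330,:400],b[:330,:390]])[:,:,::-1])"
```

```text
clock: 3.4
eef_pos: [0.4981, 0.0221, -0.0066]
tool_rot: [0.64, 0.768, 0.0, -0.0]
ft_force: [0.7, 2.0, -0.8]
grip_width: 0.0854
grasp_force: 0.7
clock: 3.8
eef_pos: [0.506, -0.0187, -0.0066]
tool_rot: [0.641, 0.767, -0.0, 0.0]
ft_force: [-0.0, -0.3, 0.4]
grip_width: 0.0854
grasp_force: 0.0
```

View pics/c1.png

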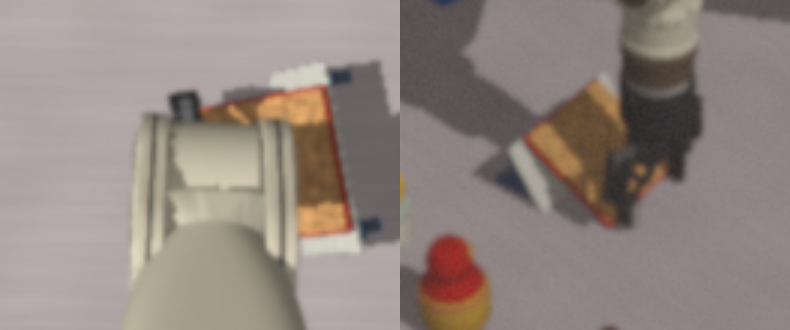

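The crop shows the plate squared to the fence and sliding up its face, with both fingers on its outer edge. I'll carry on to the toe.

```bash
python3 -m creep '[[0.19,-0.98,0,0,0,0],[0.19,-0.98,0,0,0,0],[0.19,-0.98,0,0,0,0],[0.19,-0.98,0,0,0,0],[0.19,-0.98,0,0,0,0],[0.09,-0.49,0,0,0,0],[0,0,0,0,0,0]]'
python3 -m creep '[[0.09,-0.49,0,0,0,0],[0.06,-0.3,0,0,0,0],[0,0,0,0,0,0]]'
```

```text
clock: 4.6
eef_pos: [0.5161, -0.072, -0.0067]
tool_rot: [0.641, 0.768, -0.0, 0.0]
ft_force: [-0.5, -0.4, 0.2]
grip_width: 0.0858
grasp_force: 0.1
clock: 4.9
eef_pos: [0.5174, -0.0791, -0.0067]
tool_rot: [0.64, 0.768, -0.0, 0.0]
ft_force: [0.2, 0.1, -0.8]
grip_width: 0.0857
grasp_force: 0.1
```

```bash
python3 -m creep '[[0.06,-0.3,0,0,0,0],[0,0,0,0,0,0]]'
python3 -m creep '[[0.06,-0.3,0,0,0,0],[0,0,0,0,0,0]]'
python3 -c "
from h import *
im=shot('top','t2.png');s=shot('scene','s2.png')
a=cv2.resize(im[180:290,260:410],None,fx=3,fy=3);b=cv2.resize(s[120:240,240:400],None,fx=2.75,fy=2.75)
cv2.imwrite('pics/c2.png',np.hstack([a[:330,:400],b[:330,:390]])[:,:,::-1])"
```

```text
clock: 5.1
eef_pos: [0.5181, -0.082, -0.0067]
tool_rot: [0.64, 0.768, -0.0, 0.0]
ft_force: [0.3, 1.2, 0.3]
grip_width: 0.0858
grasp_force: 0.1
clock: 5.3
eef_pos: [0.5186, -0.0848, -0.0067]
tool_rot: [0.64, 0.768, 0.0, -0.0]
ft_force: [-0.3, 0.7, 0.8]
grip_width: 0.0852
grasp_force: 0.7
```

View pics/c2.png

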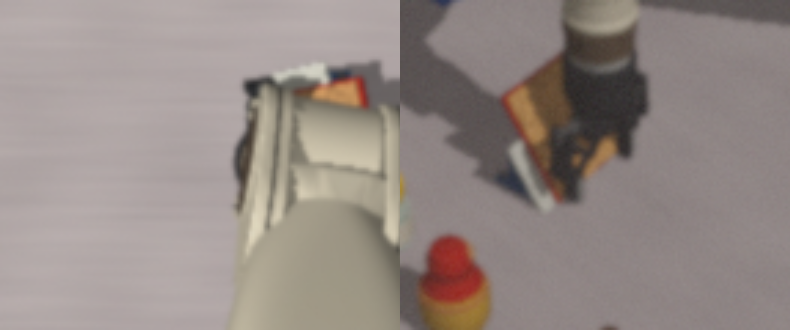

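The plate now lies almost flat on the fence, its top beyond the top edge. I'll creep on until the force rises.

```bash
for i in 1 ; do python3 -m creep '[[0.06,-0.3,0,0,0,0],[0,0,0,0,0,0]]'; done
python3 -m creep '[[0.04,-0.2,0,0,0,0],[0,0,0,0,0,0]]'
```

```text
clock: 5.6
eef_pos: [0.5186, -0.0853, -0.0067]
tool_rot: [0.639, 0.769, 0.002, -0.002]
ft_force: [-3.0, 8.0, 3.0]
grip_width: 0.0854
grasp_force: 4.4
clock: 5.8
eef_pos: [0.5186, -0.0855, -0.0067]
tool_rot: [0.639, 0.77, 0.003, -0.004]
ft_force: [-2.5, 12.5, 4.2]
grip_width: 0.0853
grasp_force: 6.8
```

```bash
python3 -m creep '[[-0.37,1.97,0,0,0,0],[-0.37,1.97,0,0,0,0],[0,0,5,0,0,8.2],[0,0,5,0,0,8.2],[0,0,5,0,0,8.2],[0,0,5,0,0,8.2],[0,0,5,0,0,8.2]]'
python3 -m creep '[[0.6,-2.9,0,0,0,8.2],[0.6,-2.9,0,0,0,8.2],[0.6,-2.9,0,0,0,8.2],[0.6,-2.9,0,0,0,8.2],[0.6,-2.9,0,0,0,8.2],[0.6,-2.9,0,0,0,8.2],[0,0,0,0,0,0]]' 0.05
python3 -m creep '[[0,0,0,7.86,1.49,0],[0,0,0,7.86,1.49,0],[0,0,0,7.86,1.49,0],[0,0,0,7.86,1.49,0],[0,0,0,0,0,0],[0,0,0,0,0,0]]'
cat >> h.py <<'E'
from scipy.spatial.transform import Rotation as Ro
F=np.array([.514,-.1055,0]);a=np.radians(10.8);U=np.array([np.cos(a),np.sin(a),0]);V=np.array([-np.sin(a),np.cos(a),0]);Z=np.array([0,0,1.])
B=np.array([U,V,Z])
def st():
    o=status.get_obs();R=Ro.from_quat(o['tool_rot']).as_matrix()
    print('uvz',(B@(o['eef_pos']-F)).round(4),'\ntool axes in uvz (cols)\n',(B@R).round(3),'\nj',o['joint_pos'].round(2),'f',o['ft_force'].round(1),'w',o['grip_width'].round(4),o['grasp_force'],o['clock'])
    return o
E
python3 - <<'E'
from h import *
o=st()
im=shot('top','t3.png');s=shot('scene','s3.png')
# plate expected corners at uc=.013
for n in('top','scene'):
  print(n,proj(n,[F+(u)*U+(-.0689+q[0])*V+(.1102+q[1])*Z for u in(-.052,.078) for q in((0,0),(.0085,.0053))]).round(1).tolist())
a=cv2.resize(im[180:290,300:430],None,fx=3,fy=3);b=cv2.resize(s[100:220,240:400],None,fx=2.75,fy=2.75)
cv2.imwrite('pics/c3.png',np.hstack([a[:330],b[:330,:400]])[:,:,::-1])
E
```

```text
clock: 6.5
eef_pos: [0.512, -0.0509, 0.2457]
tool_rot: [0.328, 0.945, -0.0, 0.001]
ft_force: [1.3, -0.5, -0.7]
grip_width: 0.0852
grasp_force: 0.0
clock: 7.2
eef_pos: [0.5484, -0.2283, 0.2426]
tool_rot: [-0.091, 0.996, -0.001, -0.0]
ft_force: [0.3, 0.5, -0.4]
grip_width: 0.0446
grasp_force: 0.0
clock: 7.8
eef_pos: [0.5482, -0.2247, 0.2411]
tool_rot: [-0.088, 0.957, 0.274, -0.027]
ft_force: [-0.1, 0.3, 0.6]
grip_width: 0.0447
grasp_force: 0.0Traceback (most recent call last):
  File "<stdin>", line 2, in <module>
  File "h.py", line 18, in st
    print('uvz',(B@(o['eef_pos']-F)).round(4),'\ntool axes in uvz (cols)\n',(B@R).round(3),'\nj',o['joint_pos'].round(2),'f',o['ft_force'].round(1),'w',o['grip_width'].round(4),o['grasp_force'],o['clock'])
                                                                                                                                                        ^^^^^^^^^^^^^^^^^^^^^
AttributeError: 'float' object has no attribute 'round'
```

```bash
sed -i "s/o\['grip_width'\].round(4)/o['grip_width']/" h.py
python3 - <<'E'
from h import *
o=st()
im=shot('top','t3.png');s=shot('scene','s3.png')
for n in('top','scene'):
  print(n,proj(n,[F+(u)*U+(-.0689+q[0])*V+(.1102+q[1])*Z for u in(-.052,.078) for q in((0,0),(.0085,.0053))]).round(1).tolist())
a=cv2.resize(im[180:290,300:430],None,fx=3,fy=3);b=cv2.resize(s[100:220,240:400],None,fx=2.75,fy=2.75)
cv2.imwrite('pics/c3.png',np.hstack([a[:330],b[:330,:400]])[:,:,::-1])
E
```

```text
uvz [ 0.0113 -0.1235  0.2411] 
tool axes in uvz (cols)
 [[-1.     0.006 -0.001]
 [ 0.005  0.848  0.53 ]
 [ 0.004  0.53  -0.848]] 
j [-0.58  0.77  0.74  1.95  0.39 -0.85] f [-0.1  0.3  0.6] w 0.04473068871372949 0.0 7.8
top [[391.2, 252.0], [388.3, 252.7], [381.3, 201.0], [378.3, 201.5]]
scene [[300.7, 135.4], [302.9, 134.9], [272.6, 156.9], [274.8, 156.4]]
```

View pics/c3.png

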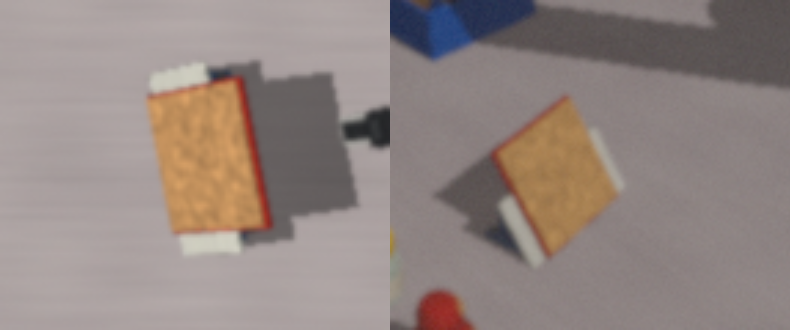

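```bash
python3 -m creep '[[-0.6,0.72,-3,0,0,0],[-0.6,0.72,-3,0,0,0],[0,0,0,0,0,0],[-0.18,0.97,-1.58,0,0,0],[-0.18,0.97,-1.58,0,0,0],[0,0,0,0,0,0]]'
python3 - <<'E'
from h import *
o=st()
im=shot('top','t4.png');s=shot('scene','s4.png')
a=cv2.resize(im[180:290,300:430],None,fx=3,fy=3);b=cv2.resize(s[100:220,240:400],None,fx=2.75,fy=2.75)
cv2.imwrite('pics/c4.png',np.hstack([a[:330],b[:330,:400]])[:,:,::-1])
E
```

```text
clock: 8.5
eef_pos: [0.5329, -0.189, 0.1539]
tool_rot: [-0.09, 0.957, 0.274, -0.026]
ft_force: [-0.3, 0.4, 1.0]
grip_width: 0.0448
grasp_force: 0.0
uvz [ 0.0029 -0.0856  0.1539] 
tool axes in uvz (cols)
 [[-1.     0.001  0.001]
 [ 0.001  0.849  0.528]
 [-0.     0.528 -0.849]] 
j [-0.55  0.72  0.42  1.67  0.4  -0.82] f [-0.3  0.4  1. ] w 0.04482120235394599 0.0 8.5
```

View pics/c4.png

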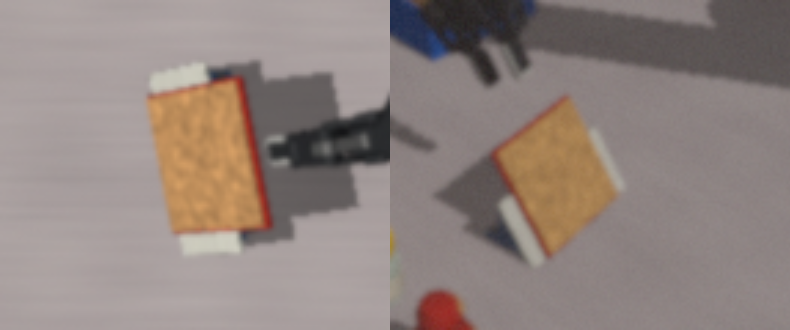

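```bash
python3 -m creep '[[-0.13,0.68,-1.86,0,0,0],[-0.19,1.01,-1.65,0,0,0],[-0.19,1.01,-1.65,0,0,0],[-0.19,1.01,-1.65,0,0,0],[0,0,0,0,0,0]]'
python3 -m creep '[[0,0,0,0,0,0],[0,0,0,0,0,0],[0,0,0,0,0,0],[0,0,0,0,0,0],[0,0,0,0,0,0],[0,0,0,0,0,0]]' -1
python3 -c "from h import *;st()"
```

```text
clock: 9.1
eef_pos: [0.5254, -0.1528, 0.0838]
tool_rot: [-0.089, 0.957, 0.275, -0.027]
ft_force: [-0.1, -0.1, 0.1]
grip_width: 0.0447
grasp_force: 0.0
clock: 9.7
eef_pos: [0.5264, -0.1522, 0.0865]
tool_rot: [-0.088, 0.957, 0.276, -0.025]
ft_force: [-1.1, 4.4, 6.6]
grip_width: 0.0098
grasp_force: 58.2
uvz [ 0.0035 -0.0482  0.0865] 
tool axes in uvz (cols)
 [[-1.     0.003  0.004]
 [ 0.005  0.846  0.533]
 [-0.002  0.533 -0.846]] 
j [-0.51  0.72  0.23  1.47  0.42 -0.78] f [-1.1  4.4  6.6] w 0.00975564420815179 58.19696048274636 9.7
```

```bash
python3 -m creep '[[-0.19,0.98,3,0,0,0],[-0.19,0.98,5,0,0,0],[-0.19,0.98,5,0,0,0],[-0.19,0.98,4,0,0,0],[-0.28,1.47,0,-8.35,-1.59,0],[-0.28,1.47,0,-8.35,-1.59,0],[-0.28,1.47,0,-8.35,-1.59,0],[-0.28,1.47,0,-8.35,-1.59,0]]'
python3 -m creep '[[-0.28,1.47,0,-8.35,-1.59,0],[-0.28,1.47,0,-8.35,-1.59,0],[-0.28,1.47,0,-8.35,-1.59,0],[-0.28,1.47,0,-8.35,-1.59,0],[-0.28,1.47,0,-8.35,-1.59,0],[-0.28,1.47,0,-8.35,-1.59,0],[-0.28,1.47,0,-8.35,-1.59,0],[-0.28,1.47,0,-8.35,-1.59,0]]'
python3 -m creep '[[0,0,0,0,0,0],[0,0,0,0,0,0],[0,0,0,0,0,0]]'
python3 - <<'E'
from h import *
st()
im=shot('top','t5.png');s=shot('scene','s5.png')
a=cv2.resize(im[160:290,260:410],None,fx=2.6,fy=2.6);b=cv2.resize(s[60:220,240:430],None,fx=2.1,fy=2.1)
cv2.imwrite('pics/c5.png',np.hstack([a[:330],b[:330,:400]])[:,:,::-1])
E
```

```text
clock: 10.5
eef_pos: [0.5077, -0.0563, 0.2543]
tool_rot: [-0.091, 0.996, -0.021, 0.005]
ft_force: [0.2, 0.4, -1.4]
grip_width: 0.0088
grasp_force: 59.0
clock: 11.3
eef_pos: [0.4852, 0.0628, 0.2529]
tool_rot: [-0.075, 0.817, -0.569, 0.057]
ft_force: [-0.6, -0.8, -1.8]
grip_width: 0.0087
grasp_force: 59.1
clock: 11.6
eef_pos: [0.4851, 0.0605, 0.2534]
tool_rot: [-0.074, 0.819, -0.567, 0.056]
ft_force: [-0.6, -0.6, -0.3]
grip_width: 0.0092
grasp_force: 59.2
uvz [0.0027 0.1684 0.2534] 
tool axes in uvz (cols)
 [[-1.     0.008 -0.   ]
 [ 0.003  0.352 -0.936]
 [-0.007 -0.936 -0.352]] 
j [ 0.67  0.65  0.06  1.87 -0.98  0.98] f [-0.6 -0.6 -0.3] w 0.009166002089094039 59.23196732997894 11.6
```

View pics/c5.png

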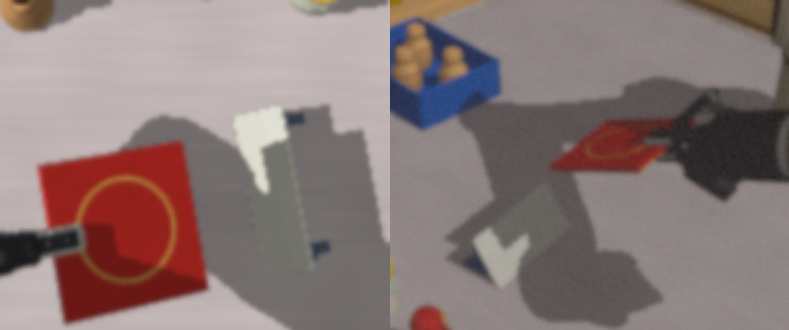

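Red is up, the plate held by its outer edge with the foot edge towards the fence, well clear of it. I'll lower until the foot edge touches.

```bash
python3 -m creep '[[0,0,-4,0,0,0],[0,0,-5,0,0,0],[0,0,-5,0,0,0],[0,0,-4,0,0,0],[0,0,-2,0,0,0],[0,0,0,0,0,0],[0,0,0,0,0,0]]'
python3 -m creep '[[0,0,-0.5,0,0,0],[0,0,0,0,0,0]]'
python3 -m creep '[[0,0,-0.4,0,0,0],[0,0,0,0,0,0]]'
```

```text
clock: 12.4
eef_pos: [0.4855, 0.0608, 0.0541]
tool_rot: [-0.074, 0.818, -0.567, 0.056]
ft_force: [0.3, 0.5, -1.4]
grip_width: 0.0092
grasp_force: 59.3
clock: 12.6
eef_pos: [0.4851, 0.0612, 0.048]
tool_rot: [-0.075, 0.818, -0.567, 0.055]
ft_force: [0.4, 0.0, -0.9]
grip_width: 0.0087
grasp_force: 59.3
clock: 12.8
eef_pos: [0.4845, 0.0609, 0.0427]
tool_rot: [-0.076, 0.818, -0.568, 0.054]
ft_force: [0.2, -0.9, -2.2]
grip_width: 0.0088
grasp_force: 59.3
```

```bash
python3 -m creep '[[0,0,-0.2,0,0,0],[0,0,0,0,0,0]]'
python3 -m creep '[[0,0,-0.2,0,0,0],[0,0,0,0,0,0]]'
python3 -c "from h import *;st()"
```

```text
clock: 13.0
eef_pos: [0.4847, 0.0609, 0.0412]
tool_rot: [-0.076, 0.817, -0.569, 0.055]
ft_force: [0.7, 0.5, 2.5]
grip_width: 0.0091
grasp_force: 59.5
clock: 13.2
eef_pos: [0.4849, 0.061, 0.0397]
tool_rot: [-0.077, 0.817, -0.569, 0.055]
ft_force: [-1.6, 1.1, 6.4]
grip_width: 0.0092
grasp_force: 59.9
uvz [0.0026 0.169  0.0397] 
tool axes in uvz (cols)
 [[-1.     0.002  0.001]
 [-0.001  0.347 -0.938]
 [-0.002 -0.938 -0.347]] 
j [ 0.67  0.95 -0.02  1.49 -0.98  0.98] f [-1.6  1.1  6.4] w 0.009189009526073728 59.85443472862244 13.2
```

```bash
python3 -m creep '[[0,0,0,0,0,0],[0,0,0,0,0,0],[0,0,0,0,0,0]]' -0.67
python3 -m creep '[[0.04,-0.19,0.25,0,0,0],[0.04,-0.19,0.25,0,0,0],[0.04,-0.19,0.25,0,0,0],[0.03,-0.18,0.2,0,0,0],[0.03,-0.18,0.2,0,0,0],[0,0,0,0,0,0]]' -0.06
python3 - <<'E'
from h import *
st()
im=shot('top','t6.png');s=shot('scene','s6.png')
a=cv2.resize(im[180:290,260:390],None,fx=3,fy=3);b=cv2.resize(s[130:240,270:400],None,fx=3,fy=3)
cv2.imwrite('pics/c6.png',np.hstack([a,b])[:,:,::-1])
E
```

```text
clock: 13.5
eef_pos: [0.4843, 0.0608, 0.0382]
tool_rot: [-0.076, 0.818, -0.568, 0.054]
ft_force: [-0.1, 0.5, -1.3]
grip_width: 0.0147
grasp_force: 0.2
clock: 14.1
eef_pos: [0.4863, 0.0513, 0.0505]
tool_rot: [-0.075, 0.818, -0.568, 0.054]
ft_force: [0.4, 0.2, -1.3]
grip_width: 0.0405
grasp_force: 0.2
uvz [0.0021 0.1592 0.0505] 
tool axes in uvz (cols)
 [[-1.     0.004 -0.001]
 [ 0.002  0.349 -0.937]
 [-0.003 -0.937 -0.349]] 
j [ 0.65  0.92 -0.04  1.48 -0.99  0.97] f [ 0.4  0.2 -1.3] w 0.04047914907162722 0.24027583189308643 14.1
```

View pics/c6.png

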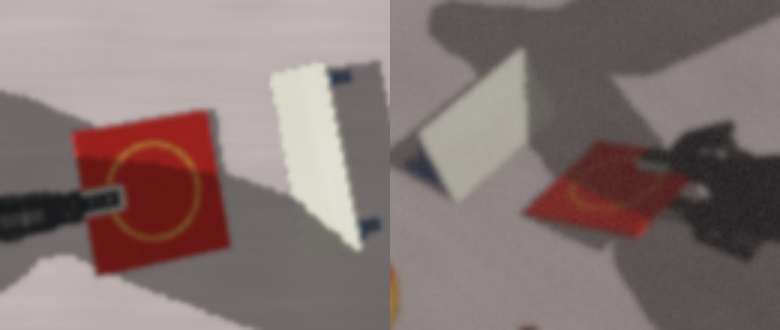

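The plate rests on the lower finger with its foot on the table, red up and clear of the fence. Now I'll steepen the tool while lowering it.

```bash
python3 -m creep '[[-0.01,0.07,-0.39,3.63,0.69,0],[-0.01,0.07,-0.39,3.63,0.69,0],[-0.01,0.07,-0.39,3.63,0.69,0],[-0.01,0.07,-0.39,3.63,0.69,0],[0,0,0,0,0,0]]'
python3 -m creep '[[-0.02,0.1,-0.36,3.68,0.7,0],[-0.02,0.1,-0.36,3.68,0.7,0],[-0.02,0.1,-0.36,3.68,0.7,0],[-0.02,0.1,-0.3,3.68,0.7,0],[0,0,0,0,0,0],[0,0,0,0,0,0]]'
python3 - <<'E'
from h import *
st()
im=shot('top','t7.png');s=shot('scene','s7.png')
a=cv2.resize(im[180:290,260:390],None,fx=3,fy=3);b=cv2.resize(s[130:240,270:400],None,fx=3,fy=3)
cv2.imwrite('pics/c7.png',np.hstack([a,b])[:,:,::-1])
E
```

```text
clock: 14.7
eef_pos: [0.4863, 0.054, 0.0358]
tool_rot: [-0.081, 0.884, -0.458, 0.045]
ft_force: [-0.2, -0.3, -0.2]
grip_width: 0.0397
grasp_force: 0.2
clock: 15.3
eef_pos: [0.4847, 0.0581, 0.0207]
tool_rot: [-0.086, 0.936, -0.34, 0.032]
ft_force: [0.1, -0.5, -0.9]
grip_width: 0.04
grasp_force: 0.2
uvz [0.0019 0.1662 0.0207] 
tool axes in uvz (cols)
 [[-1.     0.004 -0.002]
 [ 0.004  0.767 -0.642]
 [-0.001 -0.642 -0.767]] 
j [ 0.51  0.61 -0.26  0.96 -0.65  0.41] f [ 0.1 -0.5 -0.9] w 0.03996069094185013 0.21674843039363623 15.3
```

View pics/c7.png

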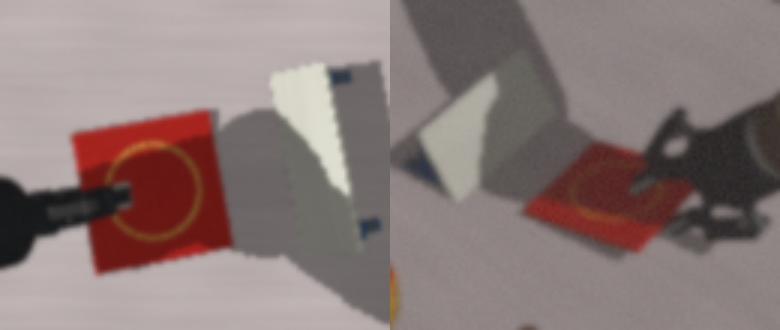

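```bash
python3 -m creep '[[-0.01,0.045,-0.145,2.95,0.56,0],[-0.01,0.045,-0.145,2.95,0.56,0],[-0.01,0.045,-0.145,2.95,0.56,0],[-0.01,0.045,-0.145,2.95,0.56,0],[-0.01,0.045,-0.145,2.95,0.56,0],[0,0,0,0,0,0]]' 0.41
cat > m.py <<'E'
from h import *
st()
im=cv2.cvtColor(camera('top')[:,:,::-1].copy(),cv2.COLOR_BGR2HSV)
m=(((im[...,0]<12)|(im[...,0]>170))&(im[...,1]>140)).astype(np.uint8);m[:,:270]=0;m[:,345]=0;m[:,345:]=0;m[:195]=0;m[290:]=0
c=max(cv2.findContours(m,0,1)[0],key=cv2.contourArea);h=cv2.minAreaRect(c);b=cv2.boxPoints(h)
for p in b: print(p.round(1),(B@(onz('top',*p,.01)-F))[:2].round(4))
E
python3 m.py
```

```text
clock: 16.0
eef_pos: [0.4845, 0.0599, 0.0136]
tool_rot: [-0.089, 0.972, -0.215, 0.02]
ft_force: [0.4, 0.0, 0.1]
grip_width: 0.0601
grasp_force: 0.0
uvz [0.002  0.168  0.0136] 
tool axes in uvz (cols)
 [[-1.     0.005 -0.001]
 [ 0.005  0.907 -0.421]
 [-0.001 -0.421 -0.907]] 
j [ 0.38  0.5  -0.33  0.83 -0.43  0.22] f [0.4 0.  0.1] w 0.06014757095884733 0.0 16.0
[283.1 224.7] [0.0653 0.1935]
[328.4 216.5] [0.0652 0.066 ]
[336.7 261.8] [-0.0613  0.0662]
[291.4 270. ] [-0.0607  0.1925]
```

```bash
python3 - <<'E'
from h import *
s=shot('scene','s8.png');shot('top','t8.png')
for f in('t6','t7','t8'):
  im=cv2.cvtColor(cv2.imread(f'pics/{f}.png'),cv2.COLOR_BGR2HSV)
  m=(((im[...,0]<12)|(im[...,0]>170))&(im[...,1]>140)).astype(np.uint8);m[:,:270]=0;m[:,345:]=0;m[:195]=0;m[290:]=0
  c=max(cv2.findContours(m,0,1)[0],key=cv2.contourArea);b=cv2.approxPolyDP(cv2.convexHull(c),5,True)[:,0].astype(float)
  print(f,cv2.minAreaRect(c)[1],[(B@(onz('top',*p,.01)-F))[:2].round(3).tolist() for p in b])
# scene view: where should plate corners be if flat (foot .066) versus tilted 9.6deg?
for f in('s7','s8'):
  im=cv2.cvtColor(cv2.imread(f'pics/{f}.png'),cv2.COLOR_BGR2HSV)
  m=(((im[...,0]<12)|(im[...,0]>170))&(im[...,1]>140)).astype(np.uint8);m[:,:300]=0;m[:150]=0;m[230:]=0;m[:,400:]=0
  c=max(cv2.findContours(m,0,1)[0],key=cv2.contourArea);print(f,cv2.approxPolyDP(cv2.convexHull(c),3,True)[:,0].tolist())
for th in(0,5,10,14):
  t=np.radians(th);print(th,proj('scene',[F+(.002+u)*U+(.066+l*np.cos(t))*V+(.01+l*np.sin(t))*Z for l,u in((0,-.065),(0,.065),(.13,.065),(.13,-.065))]).round(0).tolist())
E
```

```text
t6 (47.853824615478516, 45.2513427734375) [[0.064, 0.07], [-0.058, 0.07], [-0.061, 0.188], [0.067, 0.191]]
t7 (46.361698150634766, 45.75599670410156) [[0.064, 0.067], [-0.059, 0.068], [-0.061, 0.188], [0.061, 0.192]]
t8 (46.092308044433594, 45.98683166503906) [[0.064, 0.067], [-0.059, 0.068], [-0.058, 0.19], [0.064, 0.191]]
s7 [[316, 198], [338, 179], [369, 192], [352, 212]]
s8 [[339, 179], [364, 187], [371, 195], [352, 218], [316, 201]]
0 [[339.0, 176.0], [314.0, 200.0], [353.0, 219.0], [377.0, 193.0]]
5 [[339.0, 176.0], [314.0, 200.0], [353.0, 216.0], [377.0, 190.0]]
10 [[339.0, 176.0], [314.0, 200.0], [353.0, 213.0], [377.0, 187.0]]
14 [[339.0, 176.0], [314.0, 200.0], [353.0, 210.0], [377.0, 184.0]]
```

Measured in both views, the plate's tilt has dropped to about 0–5°. Next I'll ease the finger out and lift away.

```bash
python3 -m creep '[[-0.09,0.49,0,0,0,0],[-0.09,0.49,0,0,0,0],[-0.19,0.98,0,0,0,0],[-0.19,0.98,0,0,0,0],[-0.28,1.47,0,0,0,0],[0,0,0,0,0,0]]'
python3 m.py
python3 -m creep '[[-0.5,2.5,2.5,0,0,0],[-0.5,2.5,4,0,0,0],[-0.5,2.5,4,0,0,0],[-0.5,2.5,4,0,0,0],[0,0,4,0,0,0],[0,0,0,0,0,0],[0,0,0,0,0,0]]'
python3 m.py
python3 - <<'E'
from h import *
s=shot('scene','s9.png')
im=cv2.cvtColor(s[:,:,::-1].copy(),cv2.COLOR_BGR2HSV)
m=(((im[...,0]<12)|(im[...,0]>170))&(im[...,1]>140)).astype(np.uint8);m[:,:300]=0;m[:150]=0;m[230:]=0;m[:,400:]=0
c=max(cv2.findContours(m,0,1)[0],key=cv2.contourArea);print(cv2.approxPolyDP(cv2.convexHull(c),3,True)[:,0].tolist())
t0=cv2.imread('pics/t0.png');shot('top','t9.png');t=cv2.imread('pics/t9.png')
for nm,(x0,x1,y0,y1) in dict(doll=(312,345,130,162),jar=(365,400,138,168),shell=(442,480,182,215),cone=(255,285,148,175),dowel=(145,210,178,200)).items():
  print(nm,np.abs(t0[y0:y1,x0:x1].astype(int)-t[y0:y1,x0:x1]).mean().round(2))
E
```

```text
clock: 16.75
eef_pos: [0.4763, 0.1069, 0.0134]
tool_rot: [-0.091, 0.972, -0.214, 0.021]
ft_force: [-0.2, -1.0, -0.4]
grip_width: 0.06
grasp_force: 0.0
uvz [0.0028 0.2157 0.0134] 
tool axes in uvz (cols)
 [[-1.     0.001  0.001]
 [ 0.001  0.908 -0.419]
 [-0.002 -0.419 -0.908]] 
j [ 0.47  0.52 -0.29  0.89 -0.41  0.31] f [-0.2 -1.  -0.4] w 0.059983659113895575 0.0 16.75
[283.  224.7] [0.0653 0.1938]
[328.4 216.4] [0.0655 0.066 ]
[336.8 261.7] [-0.061   0.0659]
[291.4 270. ] [-0.0608  0.1925]
clock: 17.5
eef_pos: [0.4566, 0.2049, 0.1993]
tool_rot: [-0.09, 0.973, -0.213, 0.022]
ft_force: [-1.0, -0.2, -1.0]
grip_width: 0.0604
grasp_force: 0.0
uvz [0.0018 0.3157 0.1993] 
tool axes in uvz (cols)
 [[-1.     0.005  0.002]
 [ 0.003  0.908 -0.419]
 [-0.004 -0.419 -0.908]] 
j [ 0.65  0.4   0.06  1.44 -0.39  0.51] f [-1.  -0.2 -1. ] w 0.06036239190563506 0.0 17.5
[283.2 224.7] [0.0653 0.1932]
[328.5 216.6] [0.065  0.0659]
[336.6 261.9] [-0.0615  0.0664]
[291.4 270. ] [-0.0607  0.1925]
[[338, 180], [374, 194], [352, 218], [316, 200]]
doll 10.97
jar 12.98
shell 10.62
cone 11.34
dowel 11.72
```

```bash
python3 - <<'E'
from h import *
A=cv2.imread('pics/t0.png',0);C=cv2.imread('pics/t9.png',0);D=cv2.imread('pics/t0.png');E_=cv2.imread('pics/t9.png')
print('bg',np.abs(D[100:150,220:250].astype(int)-E_[100:150,220:250]).mean())
for nm,(x0,x1,y0,y1) in dict(doll=(316,344,132,162),jar=(368,398,138,168),shell=(445,477,185,213),cone=(257,283,150,174),dowel=(147,205,180,198)).items():
  r=cv2.matchTemplate(C[y0-6:y1+6,x0-6:x1+6],A[y0:y1,x0:x1],cv2.TM_CCOEFF_NORMED);print(nm,np.array(cv2.minMaxLoc(r)[3])-6,r.max().round(3))
ticket.job_done()
E
```

```text
bg 14.88711111111111
doll [0 0] 1.0
jar [0 0] 0.999
shell [0 0] 1.0
cone [0 0] 1.0
dowel [0 0] 1.0
the job is handed in; nothing more can be done
```

I pushed the stand plate up the fence, turned it over and lowered it on one finger. It now lies flat, red side up, about 66 mm in front of the fence; the other five objects have not moved, and I handed the job in at about 17.6 s. I did not measure how fast the plate came down over its last few millimetres.

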